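# Set out the spindle parts round the stub and the stop block

### The job

Set out the spindle parts on the wooden board, each centred on its ring mark: the bearing lying flat between the round threaded stub and the square block, with the larger of the two loose nuts lying flat and centred on top of it; the drill chuck standing upright in front of the stub (on the robot's side); the smaller nut lying flat in front of the block; and the bolt lying in front of the bearing, between chuck and smaller nut, pointing either way.

Things in the scene. Friction and masses are not known exactly. Their poses are not given: they have to be found in the camera images.
- board: Fixed wooden board, 170 (x) x 250 (y) x 12 mm. Origin: centre of its underside; x points away from the robot (turned up to 0.45 rad), y left. Six equal rings, 70 mm across, 80 mm apart: back row at x = +40 mm, front row (robot's side) at x = -40 mm, at y = -80, 0, +80 mm. Stub and block stand on the back row's end rings, either way round; the other four are empty at the start.
- stub: Fixed steel spindle stub, round and upright, 52 mm high: a 44 mm foot 6 mm thick, a 30 mm shank and a 24 mm threaded end. It stands on one end ring of the board's back row. Origin: centre of its underside, on the board's top; axes parallel to the board's, so the ring in front of it is 80 mm along its -x.
- block: Fixed square dark steel stop block, 36 x 36 x 30 mm high, on the other end ring of the board's back row. Origin: centre of its underside, on the board's top; axes parallel to the board's, so the ring in front of it is 80 mm along its -x.
- chuck: Loose grey drill chuck standing upright on the bench, 58 mm high, about 42 mm across, with two small dark lugs at its +y and -y sides (44 mm over them); narrower towards the top. Grip it across x, about 30 mm up. 0.28 kg. Origin: centre of its underside; z up.
- bearing: Loose steel ball bearing lying flat, 62 mm across, 16 mm thick. 0.2 kg. Like the other loose parts it starts right of the board, behind or beside a vice that holds a tall upright plate (x 0.35 to 0.36 m, y -0.13 to +0.09 m from the robot, top 0.35 m up; the vice reaches x = 0.51 m): carry things round behind it at x = 0.54 to 0.58 m; scrap overhangs from x = 0.65 m on. Origin: centre of its underside; z up.
- big_nut: Loose rusty hexagon nut, the larger of two: 36 mm across flats (flats at +x and -x, and every 60 degrees), 41 mm across corners, 19 mm high, lying flat. Origin: centre of its underside; z up.
- bolt: Loose rusty bolt with a nut screwed on, lying flat: 62 mm long along its y, head at +y (last 8 mm), fixed nut from y = -22 to -12 mm; both 20 mm wide in x and 18 mm high. The 12 mm shank between them is bare from y = -12 to +23 mm, its axis 9 mm up: grip it across x at y = +5 mm. 0.07 kg. Origin: centre of its length and width, on its underside; z up.
- small_nut: Loose rusty hexagon nut, the smaller of two: 24 mm across flats (flats at +x and -x, and every 60 degrees), 27 mm across corners, 13 mm high, lying flat. Origin: centre of its underside; z up.

How it is judged:
At the end, for the whole second after the job is handed in: Bearing between stub and block, chuck upright in front of the stub, smaller nut in front of the block: each within 13 mm of its ring's centre (x and y), flat on the board. Bolt lying in front of the bearing, within 15 mm. Larger nut flat on the bearing, within 10 mm of its centre. All at rest (x of chuck in the frame of stub between -0.093 and -0.067 m and y of chuck in the frame of stub between -0.013 and 0.013 m and height (world z) of chuck between 0.008 and 0.018 m and linear speed of each of chuck, bearing, big_nut, small_nut, bolt below 0.01 m/s and angular speed of each of chuck, bearing, big_nut, small_nut, bolt below 0.1 rad/s and angle between each of chuck, bearing, big_nut, small_nut's own z axis and vertical below 0.12 rad and x of bearing in the frame of board between 0.027 and 0.053 m and y of bearing in the frame of board between -0.013 and 0.013 m and height (world z) of bearing between 0.008 and 0.018 m and horizontal distance between big_nut and bearing below 0.01 m and height (world z) of big_nut between 0.024 and 0.034 m and x of small_nut in the frame of block between -0.093 and -0.067 m and y of small_nut in the frame of block between -0.013 and 0.013 m and height (world z) of small_nut between 0.008 and 0.018 m and x of bolt in the frame of board between -0.055 and -0.025 m and y of bolt in the frame of board between -0.015 and 0.015 m and height (world z) of bolt between 0.006 and 0.032 m and angle between bolt's own y axis and vertical above 1.4 rad); the robot touches nothing.
It also fails if it takes over 128 s, if anything falls off the work surface, if the arm or the gripper's body presses on something with over 40 N, if the wrist force passes 120 N, or if a joint passes its speed limit or range.

### The arm

A 7-joint arm with a two-finger parallel gripper is mounted at the origin on a cart in front of the work surface, level with it; the furniture and walls round the work are solid. World frame = base frame: x ahead of the robot, y to its left, z up, the work surface at z = 0. Lengths are in m, angles in rad, forces in N, time in s.
With the tool pointing down it reaches from about 0.425 to 0.95 m from the base axis. Payload 4.7 kg.
Tool frame: the origin (TCP) lies between the finger pads; the fingertips stand 25 mm ahead of it and the grasp point (between the pads) lies 6 mm ahead of it; z points along the fingers, y is the line along which they close (so a half turn about z gives the same grasp; the last joint's range is limited). The gripper opens to 85 mm and grips with 20 to 120 N. Pads are 22 mm wide; open, the fingers measure 114 mm over their backs; the gripper's body (76 mm by 85 mm) begins 54 mm behind the grasp point. The pads swing forward as they close: fully open they stand 13 mm farther back than shut.
Start: joints at [-1.134, 0.469, -0.049, 1.532, 0.024, 1.141, -0.082], TCP at [0.303, 0.603, 0.256] pointing down, gripper open.
Joint ranges: [-2.59, 2.59], [-0.33, 1.99], [-1.39, 1.29], [0.1, 2.45], [-1.04, 4.18], [0.21, 1.99], [-2.66, 2.66]. Speed limits (rad/s): [2.57, 2.57, 3.14, 3.14, 3.14, 3.14, 3.14].

### API

Orientations are given as a 3x3 rotation matrix whose columns are the frame's x, y, z axes.
In Python, from rig import * gives the robot as it stands. Calls block until the motion is done:
- movep(position, orientation): joint-space move of the TCP to a pose.
- move_l(position, attitude=None, feed=0.15, until_force=None): straight line of the TCP; attitude=None keeps the orientation; feed is the mean speed in m/s. With until_force (N) it stops when the force on the tool has changed by that much, and returns True; else False.
- move_joints(angles): joint-space move.
- command_gripper(opening, newtons=None): finger opening in m; newtons is the grip in N (None keeps the last); returns when the fingers have stopped.
- sleep(seconds).
- inverse_kinematics(position, orientation): joint angles nearest the present ones, or None.
- sense(): the state.
- camera(name): name is "side" or "top" or "wrist"; returns (picture, depth): 400x640x3 uint8, red, green, blue; 400x640 float32, m along the optical axis (not along the pixel's ray), 0 where there is no reading.
- camera_params(name): a dict with "K" (3x3 intrinsics, pixels), "position" and "rotation" of the camera in the world; the wrist camera has in their place "tool_from_camera" (4x4, takes a point from camera to tool coordinates, whose origin is the TCP and whose axes are the flange's). Camera axes: x right, y down, z forward; pixel columns grow to the right and rows downward; lengths in m; the calibration is good to about 2 mm. A picture is of the moment at which its call begins: read the wrist's pose just before it. camera_params takes no time and is no camera call.
A pose or a line that the arm cannot do raises Unreachable and nothing moves.
- finish_job(): hands the job in; it is judged then, once.
The state is a dict: "time_s": time; "joint_pos": joint angles; "qd": joint speeds; "joint_efforts": joint torques, N m; "position": TCP position; "tcp_rot": TCP orientation; "wrist_force": force on the tool from outside, world axes, zero at the start; "ft_torque": the same for the moment, N m; "finger_gap": finger opening in m; "gripper_force": force on a finger pad.
Only numpy, scipy, OpenCV 4.12 (cv2) and the standard library are available. Lean on these libraries where they do the work, as an engineer would, in place of code of your own. Each camera call takes 0.05 s, during which the arm holds its last target. There are 200 camera calls.

## Working session

There is one attempt and no reset: what is moved stays moved. The work goes in short steps, each a Python script; the robot and the scene stay as the last script left them, time stands still between calls to the robot, and variables do not carry over. Pictures are saved under pics/ and viewed, at most 14 in all, crops included, and the job is handed in when it is done.

```bash
mkdir -p pics; ls; python3 - <<'E'
from rig import *
import cv2,numpy as np
s=sense();print(s['time_s'],s['position'],s['tcp_rot'],s['finger_gap'])
for n in ("side","top","wrist"):
    c,d=camera(n);cv2.imwrite(f'pics/{n}0.png',c[:,:,::-1]);np.savez(f'/tmp/{n}0.npz',c=c,d=d);print(n,camera_params(n))
E
```

```text
pics
0.0 [0.30293319 0.602611   0.25526184] [[-8.93461587e-01  4.49138866e-01 -8.19372577e-04]
 [ 4.49139609e-01  8.93459846e-01 -1.76505383e-03]
 [-6.06777787e-05 -1.94502047e-03 -9.99998107e-01]] 0.08575137632205734
side {'K': array([[467.98974283,   0.        , 320.76638256],
       [  0.        , 467.98974283, 202.95368293],
       [  0.        ,   0.        ,   1.        ]]), 'position': array([0.35914708, 1.30698716, 0.73183424]), 'rotation': array([[-0.99181843, -0.04621779,  0.11899625],
       [-0.12650096,  0.480976  , -0.86755956],
       [-0.01713766, -0.87551471, -0.48288745]])}
top {'K': array([[481.24597976,   0.        , 319.47502434],
       [  0.        , 481.24597976, 203.42079889],
       [  0.        ,   0.        ,   1.        ]]), 'position': array([0.33585911, 0.07342527, 1.18639565]), 'rotation': array([[ 2.81950052e-02, -9.81354729e-01,  1.90126109e-01],
       [-9.99581667e-01, -2.89060032e-02, -9.66898209e-04],
       [ 6.44465603e-03, -1.90019311e-01, -9.81759201e-01]])}
wrist {'K': array([[339.62741637,   0.        , 316.59915437],
       [  0.        , 339.62741637, 203.81024142],
       [  0.        ,   0.        ,   1.        ]]), 'tool_from_camera': array([[ 7.59953557e-04, -9.61599955e-01, -2.74453911e-01,
         6.96591477e-02],
       [ 9.99999710e-01,  7.14976731e-04,  2.63912232e-04,
        -2.37357647e-04],
       [-5.75498296e-05, -2.74454032e-01,  9.61600219e-01,
        -1.18387225e-01],
       [ 0.00000000e+00,  0.00000000e+00,  0.00000000e+00,
         1.00000000e+00]])}
```

View pics/top0.png

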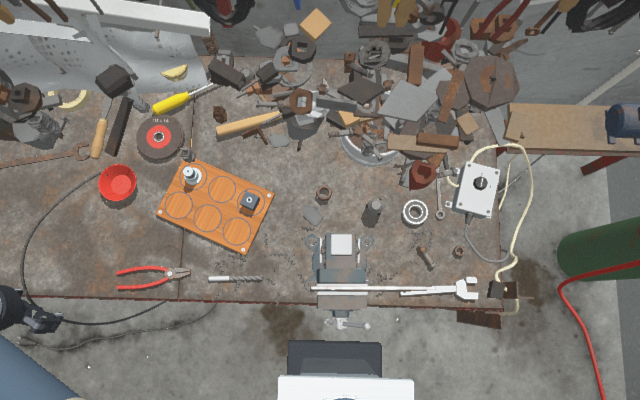

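View pics/side0.png

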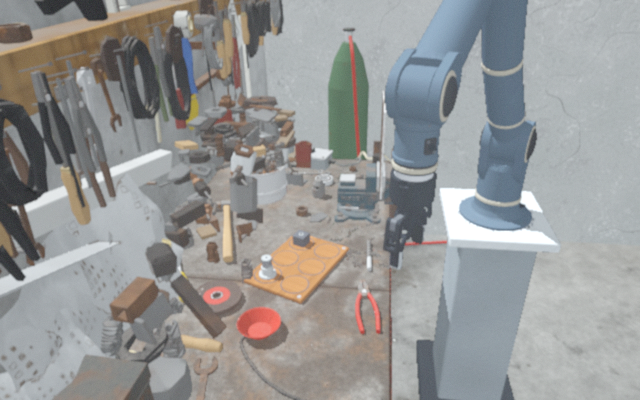

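The top view shows the board at about (215,205), with the stub at (192,175) and the block at (250,200). The loose parts are the chuck (373,211), bearing (415,212), large nut (324,193), bolt (425,257) and small nut (458,252). The side view confirms the stub on the left end and the vice and plate beyond. Next I'll enlarge the top view and get world positions from the depth.

```bash
cat > h.py <<'E'
from rig import *
import cv2,numpy as np
def cam_pose(n,s=None):
    p=camera_params(n)
    if n!='wrist': return p['K'],p['rotation'],p['position']
    T=p['tool_from_camera'];R=s['tcp_rot']
    return p['K'],R@T[:3,:3],R@T[:3,3]+s['position']
def cloud(d,K,R,t):
    v,u=np.mgrid[:d.shape[0],:d.shape[1]]
    r=np.stack([(u-K[0,2])/K[0,0],(v-K[1,2])/K[1,1],np.ones(d.shape)],-1)
    W=(r*d[...,None])@R.T+t; W[d<=0]=np.nan
    return W
def on_plane(u,v,z,K,R,t):
    r=R@np.linalg.solve(K,[u,v,1.]); return t+r*(z-t[2])/r[2]
def shot(n,tag):
    s=sense(); c,d=camera(n); K,R,t=cam_pose(n,s)
    cv2.imwrite(f'pics/{tag}.png',c[:,:,::-1]); np.savez(f'/tmp/{tag}.npz',c=c,d=d,K=K,R=R,t=t,q=s['joint_pos'])
    return c,d,K,R,t
def down(yaw):  # tool pointing down, closing axis (tool y) at angle yaw from world x
    c,s=np.cos(yaw),np.sin(yaw)
    return np.array([[-s*-1*-1*-1,c,0],[-c,s,0],[0,0,-1.]]) if 0 else np.column_stack([np.cross([c,s,0],[0,0,-1]),[c,s,0],[0,0,-1.]])
E
python3 - <<'E'
from h import *
z=np.load('/tmp/top0.npz');K,R,t=cam_pose('top');W=cloud(z['d'],K,R,t)
for n,u,v in [('chuck',373,205),('bearing',406,212),('bearing',424,212),('big',324,186),('bolt',425,257),('small',458,252),('stub',190,172),('block',250,198),('board',215,205),('c',195,160),('c',272,195),('c',238,252),('c',159,212)]:
    print(n,np.round(W[v,u],3))
b=z['c'][140:275,150:480,::-1];cv2.imwrite('pics/crop.png',cv2.resize(b,None,fx=2.4,fy=2.4,interpolation=cv2.INTER_CUBIC))
h=W[...,2]
m=((h>0.006)*255).astype(np.uint8)
cv2.imwrite('pics/h.png',cv2.resize((np.clip(h,0,.08)/.08*255)[140:275,150:480].astype(np.uint8),None,fx=2.4,fy=2.4))
for x,y,yaw in [(0.55,0.33,0.3),(0.5,-0.2,-.4),(0.5,-0.2,1.57),(0.5,-0.2,-1.57),(0.5,-.2,0)]:
    print(x,y,yaw,inverse_kinematics([x,y,0.3],down(yaw)))
E
```

```text
chuck [ 0.554 -0.055  0.061]
bearing [ 0.547 -0.142  0.016]
bearing [ 0.549 -0.187  0.014]
big [0.607 0.062 0.018]
bolt [ 0.438 -0.188  0.014]
small [ 0.453 -0.272  0.003]
stub [0.621 0.385 0.064]
block [0.566 0.241 0.042]
board [0.552 0.331 0.011]
c [0.666 0.389 0.013]
c [0.581 0.191 0.011]
c [0.437 0.268 0.01 ]
c [0.53  0.468 0.012]
0.55 0.33 0.3 [-0.76039465  0.3816922   0.21187622  1.57592924 -0.08437787  1.19294899
 -0.23216718]
0.5 -0.2 -0.4 [-0.41235065  0.26614191  0.88092048  1.83853825 -0.22505669  1.14102005
  0.14602059]
0.5 -0.2 1.57 [-0.3195265   0.24314721  0.75585459  1.834689   -0.18320376  1.13481588
  2.06952644]
0.5 -0.2 -1.57 [-0.47605918  0.28863375  0.97227404  1.84097699 -0.26083102  1.1478809
 -0.98448632]
0.5 -0.2 0 [-0.38924008  0.25951314  0.84905064  1.83761161 -0.21370098  1.13914176
  0.53343087]<stdin>:8: RuntimeWarning: invalid value encountered in cast
```

View pics/crop.png

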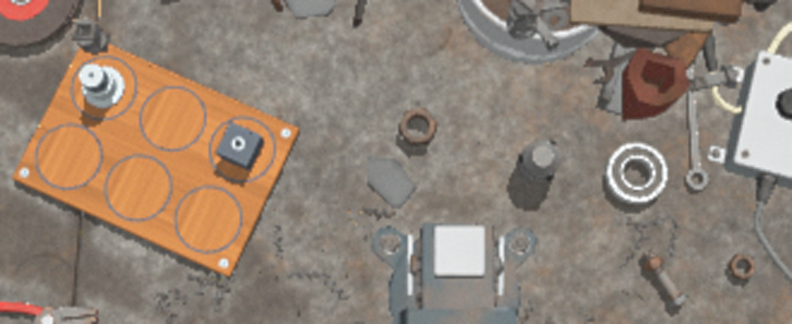

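The crop shows the board with all six rings. The stub is upper left at (100,85), the block at (240,145) and the empty back-centre ring at (172,118). The big nut is at (417,125), chuck (543,157), bearing (636,173), bolt (663,280) and small nut (741,267). Next is the wrist survey, with one view of the board and two of the parts.

```bash
python3 - <<'E'
from h import *
command_gripper(0.085,60)
movep([0.53,0.33,0.26],down(-1.2)); shot('wrist','wb'); print(sense()['time_s'])
movep([0.53,0.10,0.26],down(-1.57))
movep([0.50,-0.08,0.25],down(-1.57)); shot('wrist','w1')
movep([0.48,-0.20,0.22],down(-1.57)); shot('wrist','w2'); s=sense();print(s['time_s'],s['joint_pos'])
E
```

```text
1.7917
4.1333 [-0.32646587  0.31422564  0.78839398  1.97283532 -0.27129673  0.9614178
 -0.97182381]
```

View pics/wb.png

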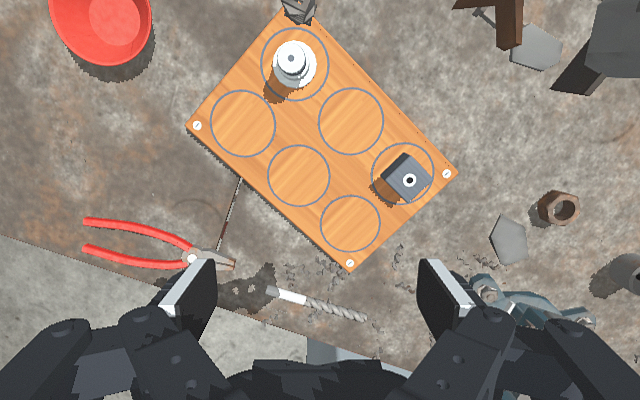

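View pics/w1.png

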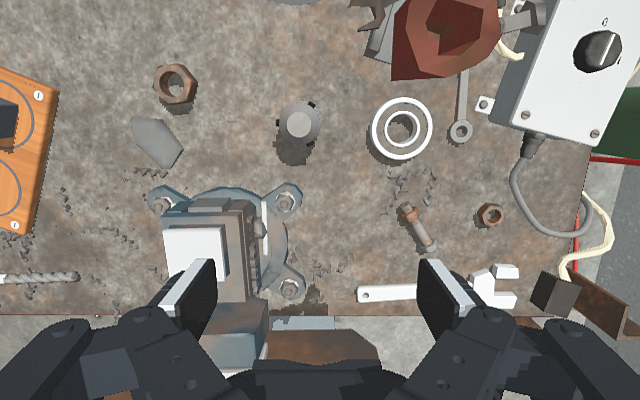

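View pics/w2.png

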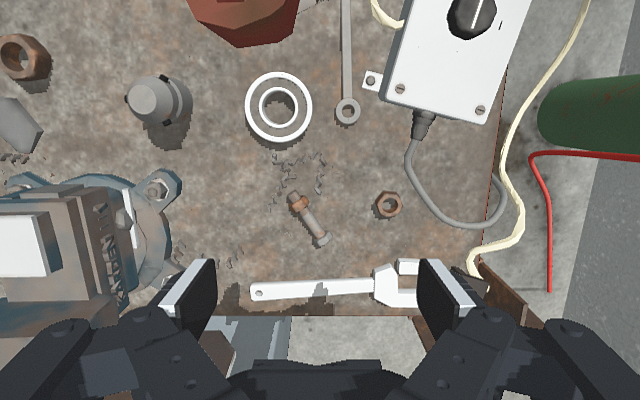

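The wrist view wb shows the board rings clearly: back centre (351,121), front row (243,123), (298,175) and (350,223), stub (294,64), block (405,180). In w1/w2 I see the big nut (175,84)/(25,57), chuck (301,119)/(155,100), bearing (402,128)/(278,107), bolt with its head at the lower right (430,248)/(322,240), and small nut (491,214)/(388,204).

```bash
python3 - <<'E'
from h import *
V={k:np.load(f'/tmp/{k}.npz') for k in('wb','w1','w2')}
def W(k): z=V[k];return cloud(z['d'],z['K'],z['R'],z['t'])
def tri(p1,p2,a='w1',b='w2'):
    P=[V[k]['K']@np.c_[V[k]['R'].T,-V[k]['R'].T@V[k]['t']] for k in(a,b)]
    x=cv2.triangulatePoints(P[0],P[1],np.array(p1,float),np.array(p2,float))[:,0];return x[:3]/x[3]
def hexfit(p):
    a=np.radians(np.arange(0,60,1));n=np.c_[np.cos(a),np.sin(a)]
    w=sum(np.ptp(p@np.c_[np.cos(a+k*np.pi/3),np.sin(a+k*np.pi/3)].T,axis=0) for k in range(3))/3
    return np.degrees(a[w.argmin()]),w.min()
for n,x,y,r,lo in [('big',.607,.062,.03,.012),('bearing',.548,-.164,.04,.01),('small',.453,-.272,.02,.007),('bolt',.438,-.188,.042,.005),('chuck',.55,-.055,.035,.05)]:
  for k in('w1','w2'):
    w=W(k);m=(np.hypot(w[...,0]-x,w[...,1]-y)<r)&(w[...,2]>lo)
    p=w[m];
    if len(p)<20: print(n,k,len(p));continue
    top=np.percentile(p[:,2],90);p=p[p[:,2]>top-(.004 if n!='bolt' else .014)][:,:2]
    c,rad=cv2.minEnclosingCircle(p.astype(np.float32));rc=cv2.minAreaRect(p.astype(np.float32))
    print(n,k,len(p),'top %.4f'%top,np.round(c,4),'r%.4f'%rad,np.round(rc[0],4),np.round(rc[1],4),'%.1f'%rc[2],np.round(hexfit(p),3))
for n,a,b in [('big',(175,84),(25,57)),('bearing',(402,128),(278,107)),('small',(491,214),(388,204)),('bolthead',(430,248),(322,240)),('boltend',(405,211),(293,200))]:
    print('tri',n,np.round(tri(a,b),4))
w=W('wb');h=w[...,2];hsv=cv2.cvtColor(V['wb']['c'],cv2.COLOR_RGB2HSV)
m=(abs(h-.012)<.004)&(w[...,0]>.4)&(w[...,1]>.15)&(w[...,1]<.5)&(hsv[...,1]>110)
m=cv2.morphologyEx(m.astype(np.uint8),cv2.MORPH_OPEN,np.ones((3,3)))
nl,l,st,_=cv2.connectedComponentsWithStats(m);m=l==1+st[1:,4].argmax()
p=w[m];print('board',np.median(p[:,2]),cv2.minAreaRect(p[:,:2].astype(np.float32)))
z=V['wb']
for n,u,v in[('back',351,121),('f+',243,123),('f0',298,175),('f-',350,223),('stubring',294,64),('blockring',403,174)]: print(n,np.round(on_plane(u,v,.012,z['K'],z['R'],z['t'])[:2],4))
T=np.load('/tmp/top0.npz');K,R,t=cam_pose('top')
for n,u,v in[('back',150+172/2.4,140+118/2.4),('f+',150+69/2.4,140+156/2.4),('f0',150+138/2.4,140+188/2.4),('f-',150+209/2.4,140+219/2.4)]: print('top',n,np.round(on_plane(u,v,.012,K,R,t)[:2],4))
a=V['w1']['c'][85:175,255:345,::-1];b=V['w2']['c'][55:145,110:200,::-1]
cv2.imwrite('pics/ch.png',cv2.resize(np.hstack([a,b]),None,fx=4.4,fy=4.4,interpolation=cv2.INTER_CUBIC))
E
```

```text
big w1 659 top 0.0208 [0.5917 0.0629] r0.0201 [0.5939 0.062 ] [0.0362 0.035 ] 69.8 [9.    0.035]
big w2 807 top 0.0206 [0.5929 0.0619] r0.0193 [0.5937 0.0598] [0.034  0.0341] 83.0 [9.    0.034]
bearing w1 749 top 0.3046 [ 0.5135 -0.1467] r0.0048 [ 0.5134 -0.1467] [0.0091 0.0026] 88.6 [0.    0.006]
bearing w2 2857 top 0.0172 [ 0.5494 -0.1639] r0.0310 [ 0.5496 -0.164 ] [0.0613 0.0607] 89.5 [0.    0.061]
small w1 278 top 0.0142 [ 0.4571 -0.2714] r0.0137 [ 0.4571 -0.271 ] [0.0266 0.024 ] 25.0 [5.5e+01 2.4e-02]
small w2 326 top 0.0143 [ 0.4581 -0.2706] r0.0150 [ 0.4581 -0.271 ] [0.0294 0.0239] 24.1 [5.5e+01 2.7e-02]
bolt w1 803 top 0.0185 [ 0.4443 -0.1854] r0.0373 [ 0.4427 -0.1814] [0.0647 0.0613] 8.3 [43.     0.066]
bolt w2 951 top 0.0186 [ 0.4445 -0.1856] r0.0370 [ 0.4435 -0.1815] [0.0657 0.061 ] 7.9 [43.     0.065]
chuck w1 1779 top 0.3163 [ 0.5189 -0.055 ] r0.0110 [ 0.5183 -0.0551] [0.0044 0.0219] 8.8 [9.    0.014]
chuck w2 889 top 0.0593 [ 0.5551 -0.0622] r0.0138 [ 0.5554 -0.0626] [0.0267 0.0259] 75.8 [5.1e+01 2.6e-02]
tri big [0.5923 0.0652 0.0063]
tri bearing [ 0.5501 -0.1638  0.0171]
tri small [ 0.457  -0.2709  0.0101]
tri bolthead [ 0.42   -0.2047  0.0174]
tri boltend [ 0.4604 -0.1755  0.0101]
board 0.012660182314463225 ((0.5558049082756042, 0.33374106884002686), (0.24894419312477112, 0.17008744180202484), 67.61461639404297)
back [0.5937 0.3181]
f+ [0.5503 0.4228]
f0 [0.5195 0.3496]
f- [0.4892 0.2748]
stubring [0.6239 0.3931]
blockring [0.5626 0.2431]
top back [0.5923 0.3174]
top f+ [0.549  0.4209]
top f0 [0.5177 0.3474]
top f- [0.4878 0.2725]
```

View pics/ch.png

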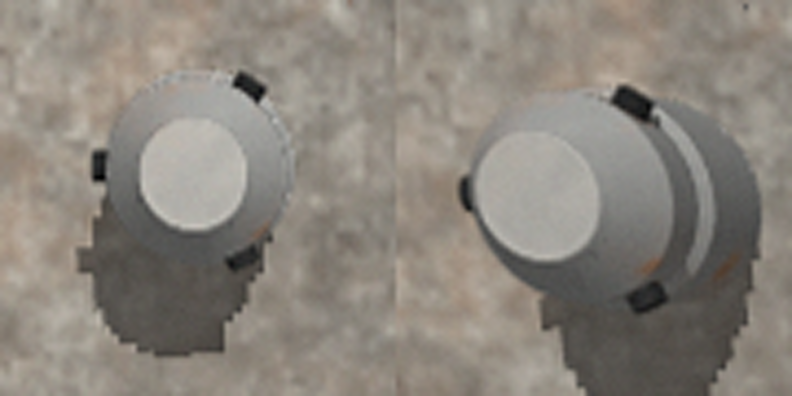

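The crops show three dark lugs on the chuck: left, upper right and lower right. Gripping across world x passes clear of all of them. Now I'll refine the bolt and chuck and check the vice clearance.

```bash
python3 - <<'E'
from h import *
V={k:np.load(f'/tmp/{k}.npz') for k in('wb','w1','w2')}
for k,(u,v) in {'w1':(298.9,124.3),'w2':(143.2,99.8)}.items():
    z=V[k];print('chuck',on_plane(u,v,.058,z['K'],z['R'],z['t']))
    w=cloud(z['d'],z['K'],z['R'],z['t']);p=w.reshape(-1,3)
    q=p[(abs(p[:,1]+.0625)<.05)&(p[:,0]>.42)&(p[:,0]<.535)&(p[:,2]>.008)&(p[:,2]<.15)]
    for a in np.arange(-.11,-.01,.02):
        r=q[(q[:,1]>a)&(q[:,1]<a+.02)]
        if len(r): i=r[:,0]>np.percentile(r[:,0],97);print('  vice y%.2f'%a,'xmax',r[i,0].round(3).max(),'z',r[i,2].max().round(3))
    e=np.array([-.040,-.029]);e/=np.hypot(*e);n=np.array([-e[1],e[0]]);c=np.array([.441,-.189])
    d=p[:,:2]-c;m=(abs(d@e)<.045)&(abs(d@n)<.016)&(p[:,2]>.006)&(p[:,2]<.025)
    b=p[m];rc=cv2.minAreaRect(b[:,:2].astype(np.float32));print('bolt',rc,b[:,2].max())
    t=b[b[:,2]>.0145];s=(t[:,:2]-c)@e;print(np.histogram(s,bins=np.arange(-.045,.046,.005)))
    r=p[(abs(p[:,0]-.62)<.05)&(abs(p[:,1]+.17)<.05)&(p[:,2]>.03)];print('redblock xmin',np.nanmin(r[:,0]) if len(r) else None)
E
```

```text
chuck [ 0.55544206 -0.0617558   0.058     ]
  vice y-0.07 xmax 0.535 z 0.042
  vice y-0.05 xmax 0.491 z 0.014
  vice y-0.03 xmax 0.482 z 0.05
bolt ((0.4458354711532593, -0.18270333111286163), (0.07617247849702835, 0.03139103204011917), 31.794767379760742) 0.020044659627081907
(array([ 0,  0,  7, 23, 53, 61, 31, 20, 25, 26, 20, 20, 26, 53, 52,  3,  0,
        0]), array([-4.50000000e-02, -4.00000000e-02, -3.50000000e-02, -3.00000000e-02,
       -2.50000000e-02, -2.00000000e-02, -1.50000000e-02, -1.00000000e-02,
       -5.00000000e-03, -2.08166817e-17,  5.00000000e-03,  1.00000000e-02,
        1.50000000e-02,  2.00000000e-02,  2.50000000e-02,  3.00000000e-02,
        3.50000000e-02,  4.00000000e-02,  4.50000000e-02]))
redblock xmin 0.5882754442555198
chuck [ 0.55513996 -0.06206962  0.058     ]
  vice y-0.09 xmax 0.535 z 0.042
  vice y-0.07 xmax 0.535 z 0.042
  vice y-0.05 xmax 0.491 z 0.014
  vice y-0.03 xmax 0.482 z 0.084
bolt ((0.4459323585033417, -0.18258866667747498), (0.07588423043489456, 0.031006503850221634), 31.61554718017578) 0.020645576898922713
(array([ 0,  0,  8, 28, 55, 77, 40, 23, 32, 26, 27, 29, 26, 55, 64,  7,  0,
        0]), array([-4.50000000e-02, -4.00000000e-02, -3.50000000e-02, -3.00000000e-02,
       -2.50000000e-02, -2.00000000e-02, -1.50000000e-02, -1.00000000e-02,
       -5.00000000e-03, -2.08166817e-17,  5.00000000e-03,  1.00000000e-02,
        1.50000000e-02,  2.00000000e-02,  2.50000000e-02,  3.00000000e-02,
        3.50000000e-02,  4.00000000e-02,  4.50000000e-02]))
redblock xmin 0.5883281202249452
```

```bash
python3 - <<'E'
from h import *
for k in('top0','w2'):
    z=np.load(f'/tmp/{k}.npz');K,R,t=cam_pose('top') if k=='top0' else (z['K'],z['R'],z['t'])
    p=cloud(z['d'],K,R,t).reshape(-1,3)
    for x in np.arange(.57,.68,.02):
        print(k,'x%.2f'%x,[ (lambda r:round(float(np.nanmax(r)),3) if len(r) else None)(p[(p[:,0]>x)&(p[:,0]<x+.02)&(p[:,1]>y)&(p[:,1]<y+.02)][:,2]) for y in np.arange(-.28,-.06,.02)])
z=np.load('/tmp/w2.npz');p=cloud(z['d'],z['K'],z['R'],z['t']).reshape(-1,3)
e=np.array([-.040,-.029]);e/=np.hypot(*e);n=np.array([-e[1],e[0]]);c=np.array([.441,-.189]);d=p[:,:2]-c
for a,b in[(-.024,-.013),(-.008,.02),(.023,.032)]:
    m=(d@e>a)&(d@e<b)&(abs(d@n)<.02)&(p[:,2]>.011);q=(d@n)[m];print(a,np.percentile(q,[2,50,98]).round(4))
E
```

```text
top0 x0.57 [0.057, 0.054, 0.011, 0.009, 0.019, 0.022, 0.151, 0.004, 0.005, 0.003, 0.052, 0.047]
top0 x0.59 [0.056, 0.004, 0.01, 0.006, 0.148, 0.154, 0.154, 0.152, 0.004, 0.008, 0.007, 0.006]
top0 x0.61 [0.056, 0.087, 0.085, 0.088, 0.15, 0.154, 0.149, 0.153, 0.004, 0.006, 0.005, 0.007]
top0 x0.63 [0.054, 0.091, 0.088, 0.088, 0.146, 0.168, 0.171, 0.171, 0.167, 0.005, 0.13, 0.122]
top0 x0.65 [0.054, 0.032, 0.202, 0.205, 0.203, 0.203, 0.201, 0.201, 0.185, 0.179, 0.179, 0.201]
top0 x0.67 [0.005, 0.213, 0.213, 0.203, 0.204, 0.203, 0.205, 0.26, 0.261, 0.232, 0.181, 0.192]
w2 x0.57 [0.054, 0.053, 0.007, 0.003, 0.019, 0.147, 0.151, 0.003, 0.003, 0.002, 0.053, 0.053]
w2 x0.59 [0.054, 0.003, 0.007, 0.003, 0.146, 0.15, 0.153, 0.153, 0.003, 0.036, 0.003, 0.002]
w2 x0.61 [0.054, 0.023, 0.007, 0.075, 0.112, 0.003, 0.111, None, 0.003, 0.002, 0.003, 0.003]
w2 x0.63 [0.031, 0.021, 0.007, 0.006, 0.002, None, None, None, None, 0.003, 0.003, 0.003]
w2 x0.65 [None, None, None, None, None, None, None, None, None, None, None, None]
w2 x0.67 [None, None, None, None, None, None, None, None, None, None, None, None]
-0.024 [-0.0057  0.0044  0.0122]
-0.008 [-0.0034  0.0028  0.0075]
0.023 [-0.0078  0.0028  0.0099]
```

```bash
cat >> h.py <<'E'
D=np.radians
EX=np.array([np.cos(D(-22.4)),np.sin(D(-22.4))]);EY=np.array([-EX[1],EX[0]]);BC=np.array([.5555,.3335])
def ring(i,j): return BC+.04*i*EX+.08*j*EY
def att(yaw,lean=0):   # closing axis at yaw; hand leans towards yaw+90deg
    y=np.array([np.cos(yaw),np.sin(yaw),0]);l=np.array([-y[1],y[0],0])
    z=-(l*np.sin(lean)+np.array([0,0,np.cos(lean)]));return np.column_stack([np.cross(y,z),y,z])
def tcp(xy,z,h,yaw,lean=0):  # tool axis through (xy, z=h), TCP at height z
    R=att(yaw,lean);b=-R[:,2];return np.array([xy[0],xy[1],h])+b*(z-h)/b[2],R
def st(m=''):
    s=sense();print(m,'t%.1f'%s['time_s'],'p',s['position'].round(4),'gap %.4f'%s['finger_gap'],'F',s['wrist_force'].round(1),'pad',np.round(s['gripper_force'],1),flush=True)
def pick(xy,z,h,yaw,opening,lean=0,N=60,up=.12,pre=()):
    P,R=tcp(xy,z,h,yaw,lean);A=P-R[:,2]*up
    for p in pre: movep(p,R)
    movep(A,R);command_gripper(opening,N)
    move_l(P-R[:,2]*.03,feed=.2)
    if move_l(P,feed=.05,until_force=12): st('CONTACT'); move_l(sense()['position']-R[:,2]*.002)
    command_gripper(0.0,N); st('closed')
    move_l(A,feed=.15); st('lifted')
def place(xy,z,h,yaw,opening,lean=0,up=.12,via=()):
    P,R=tcp(xy,z,h,yaw,lean);A=P-R[:,2]*up
    for p,Rv in via: movep(p,Rv)
    movep(A,R);move_l(P-R[:,2]*.02,feed=.2)
    if move_l(P,feed=.04,until_force=8): st('touch')
    sleep(.2);command_gripper(opening);st('released');move_l(A,feed=.2)
E
python3 - <<'E'
from h import *
b=(.5496,-.164)
for P,R in [tcp(b,.024,.008,D(70),D(18)),tcp(ring(1,0),.037,.021,D(157.6),D(18))]: print(P,inverse_kinematics(P,R))
pick(b,.024,.008,D(70),.070,D(18),pre=[[.47,-.14,.22]])
E
```

```text
[ 0.54471481 -0.16222193  0.024     ] [ 0.54377895  0.57809514 -0.44060673  2.15018608  1.12794161  0.31025632
  0.36327013]
[0.59050077 0.31345073 0.037     ] [ 0.29829168  1.03241941 -1.19245242  1.83471431  1.15306849  0.80483503
  1.39794807]Traceback (most recent call last):
  File "<stdin>", line 4, in <module>
  File "h.py", line 36, in pick
    move_l(P-R[:,2]*.03,feed=.2)
    ~~~~~~^^^^^^^^^^^^^^^^^^^^^^
rig.Unreachable: the arm cannot follow that straight line within its joint ranges
```

```bash
python3 - <<'E'
from h import *
np.set_printoptions(precision=2,suppress=True)
s=sense();print(s['joint_pos'],s['position'],s['time_s'])
b=(.5496,-.164)
for yaw in(70,-110,90,-90):
  for lean in(0,8,12,18):
    L=lean if yaw>0 else -lean
    print(yaw,lean,[inverse_kinematics(P-R[:,2]*u,R) for u in(.12,.03,0) for P,R in[tcp(b,.024,.008,D(yaw),D(L))]])
E
```

```text
[-0.11  0.28  0.33  2.21 -0.13  0.36  1.54] [ 0.51 -0.15  0.14] 6.9083
70 0 [array([-0.01,  0.44,  0.3 ,  1.9 , -0.17,  0.82,  1.6 ]), array([ 0.02,  0.57,  0.26,  1.96, -0.23,  0.65,  1.65]), array([ 0.03,  0.62,  0.25,  1.97, -0.26,  0.59,  1.67])]
70 8 [array([-0.05,  0.36,  0.31,  2.04, -0.16,  0.62,  1.58]), array([ 0.01,  0.52,  0.25,  2.06, -0.25,  0.45,  1.66]), array([ 0.02,  0.57,  0.24,  2.06, -0.29,  0.39,  1.69])]
70 12 [array([-0.07,  0.33,  0.32,  2.11, -0.15,  0.52,  1.57]), array([ 0.01,  0.5 ,  0.24,  2.12, -0.26,  0.34,  1.66]), array([ 0.03,  0.56,  0.22,  2.11, -0.3 ,  0.29,  1.71])]
70 18 [array([-0.11,  0.28,  0.33,  2.21, -0.13,  0.36,  1.54]), array([-0.22,  0.52,  0.51,  2.2 , -0.91,  0.25,  2.29]), array([ 0.39,  0.55, -0.25,  2.16,  0.92,  0.22,  0.53])]
-110 0 [array([-0.54,  0.69,  1.11,  1.93, -0.74,  1.01, -1.01]), array([-0.52,  0.88,  1.1 ,  1.98, -0.99,  0.96, -0.81]), array([-0.42,  0.82,  0.91,  1.99, -0.91,  0.81, -0.89])]
-110 8 [array([-0.61,  0.59,  1.12,  2.07, -0.78,  0.8 , -0.97]), array([-0.45,  0.7 ,  0.91,  2.09, -0.96,  0.66, -0.83]), a
[... 1170 characters left out ...]
1,  1.15,  1.93, -0.77,  1.03, -0.63]), array([-0.48,  0.82,  1.02,  1.98, -0.92,  0.89, -0.53]), array([-0.44,  0.85,  0.96,  1.99, -0.96,  0.85, -0.5 ])]
-90 8 [array([-0.56,  0.58,  1.1 ,  2.06, -0.82,  0.83, -0.56]), array([-0.42,  0.7 ,  0.9 ,  2.08, -1.  ,  0.7 , -0.43]), array([-0.29,  0.68,  0.71,  2.08, -0.95,  0.58, -0.47])]
-90 12 [array([-0.54,  0.51,  1.05,  2.12, -0.85,  0.72, -0.52]), array([-0.3 ,  0.6 ,  0.71,  2.13, -0.98,  0.53, -0.43]), array([-0.15,  0.61,  0.52,  2.12, -0.93,  0.43, -0.47])]
-90 18 [array([-0.47,  0.41,  0.94,  2.21, -0.93,  0.56, -0.41]), array([ 0.  ,  0.49,  0.32,  2.19, -0.94,  0.29, -0.42]), array([ 0.76,  0.63, -0.64,  2.13,  1.06,  0.31, -2.28])]
```

```bash
python3 - <<'E'
from h import *
b=(.5496,-.164)
P,R=tcp(b,.024,.008,D(90),D(12))
pick(b,.024,.008,D(90),.067,D(12))
R2=att(D(85),D(12))
movep([.54,-.12,.2],R2);movep([.55,.1,.2],R2)
st('mid');print(sense()['joint_pos'].round(2))
P,R=tcp(ring(1,0),.037,.021,D(67.6),D(12));print(inverse_kinematics(P-R[:,2]*.12,R),inverse_kinematics(P,R))
shot('side','s1')
E
```

```text
closed t9.2 p [ 0.5461 -0.1641  0.0248] gap 0.0588 F [-2.4  0.9  4.9] pad 63.5
lifted t10.2 p [ 0.5207 -0.1637  0.1405] gap 0.0584 F [ 0.3  0.3 -2. ] pad 64.5
mid t11.4 p [0.5497 0.0974 0.199 ] gap 0.0586 F [-0.3 -0.5 -1.6] pad 64.9
[-0.41  0.26  0.15  2.01  0.06  0.68  1.16]
[-0.78661609  0.49078073  0.15970907  1.78135779  0.15097508  0.77379932
  0.42758499] [-0.73869877  0.66524969  0.14540713  1.80763417  0.16468285  0.56965984
  0.41675414]
```

View pics/s1.png

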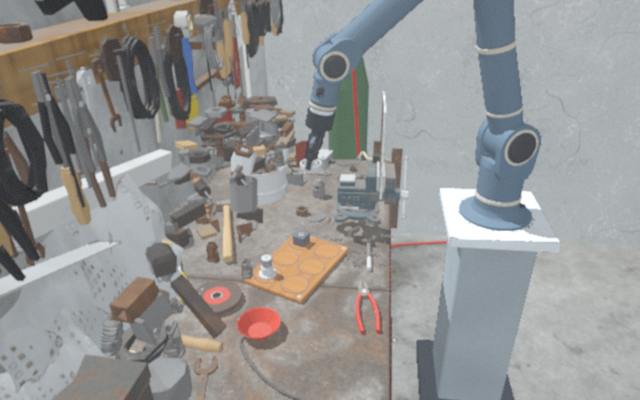

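The arm is well clear of the plate and holding the bearing, with the hand at about (320,130). The gap reads 58.5 mm instead of 62 mm, so I'll check the hold with the wrist camera.

```bash
python3 - <<'E'
from h import *
c,d,K,R,t=shot('wrist','w3');s=sense()
W=cloud(d,K,R,t);q=(W-s['position'])@s['tcp_rot'];Rw=s['tcp_rot']
m=(abs(q[...,0])<.045)&(abs(q[...,1])<.0285)&(q[...,2]>-.01)&(q[...,2]<.05);p=W[m]
print(len(p)); A=np.c_[p[:,:2]-p[:,:2].mean(0),np.ones(len(p))];k=np.linalg.lstsq(A,p[:,2],rcond=None)[0];print('slope',k);print('tool z of pts',np.percentile(q[m][:,2],[5,50,95]),'tool x range',np.percentile(q[m][:,0],[0.5,99.5]))
cv2.imwrite('pics/w3c.png',cv2.resize(c[150:400,160:480,::-1],None,fx=2.4,fy=2.4))
E
```

```text
13699
slope [ 0.02611175 -0.00249037  0.18831428]
tool z of pts [0.00357374 0.01026918 0.01951501] tool x range [-0.02916791  0.03160958]
```

View pics/w3c.png

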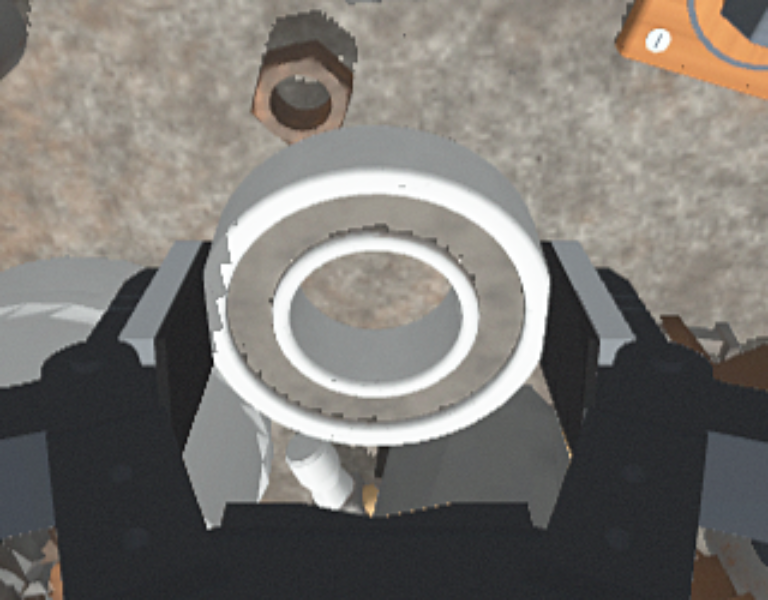

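The bearing is centred and level between the pads; the image shows it flat at (380,310) in the crop. Placing it, then fetching the big nut.

```bash
python3 - <<'E'
from h import *
np.set_printoptions(precision=4,suppress=True)
place(ring(1,0),.038,.022,D(67.6),.069,D(12)); st('bearing placed')
c,d,K,R,t=shot('wrist','w4');W=cloud(d,K,R,t)
g=ring(1,0);m=(np.hypot(W[...,0]-g[0],W[...,1]-g[1])<.045)&(W[...,2]>.022)&(W[...,2]<.036);p=W[m]
print('ring',g,'bearing',cv2.minEnclosingCircle(p[:,:2].astype(np.float32)),np.percentile(p[:,2],[5,50,95]))
pick((.5935,.0618),.026,.010,D(69),.050,pre=[[.56,.12,.2]])
E
```

```text
released t14.2 p [0.5897 0.3198 0.0385] gap 0.0690 F [-0.8  0.  -0.3] pad 0.0
bearing placed t15.0 p [0.5658 0.3285 0.1545] gap 0.0691 F [-0.6 -0.1 -0.6] pad 0.0
ring [0.5925 0.3183] bearing ((0.591672420501709, 0.3184038996696472), 0.03141477331519127) [0.025  0.0274 0.0293]
closed t18.3 p [0.5941 0.0619 0.0266] gap 0.0345 F [-0.6  0.   2.3] pad 60.2
lifted t19.2 p [0.5926 0.0618 0.145 ] gap 0.0339 F [-0.3  0.3 -0.8] pad 59.7
```

```bash
python3 - <<'E'
from h import *
np.set_printoptions(precision=4,suppress=True)
place((.5917,.3184),.056,.04,D(67.6),.050); st('nut placed')
pick((.4576,-.2710),.0265,.007,D(55),.036,pre=[[.56,.1,.2],[.55,-.2,.2]])
print(sense()['joint_pos'].round(2))
movep([.55,-.2,.2],down(D(55)));movep([.56,.1,.2],down(D(60)))
place(ring(-1,-1),.0395,.02,D(67.6),.038); st('small placed')
shot('wrist','w5')
E
```

```text
released t22.0 p [0.5919 0.3185 0.0563] gap 0.0502 F [ 0.5 -1.2 -0.2] pad 0.0
nut placed t22.8 p [0.5909 0.318  0.1749] gap 0.0499 F [-1.3  0.3 -0.4] pad 0.0
closed t27.3 p [ 0.4579 -0.2712  0.027 ] gap 0.0217 F [-0.1 -0.1  4.6] pad 59.1
lifted t28.3 p [ 0.457  -0.2706  0.1457] gap 0.0217 F [ 0.7 -0.4 -0.5] pad 58.7
[ 0.23  0.37  0.28  2.   -0.14  0.79  1.55]
touch t32.0 p [0.4876 0.2747 0.039 ] gap 0.0216 F [-0.1  0.3  4.2] pad 59.3
released t32.5 p [0.4868 0.2741 0.0382] gap 0.0382 F [0.7 0.2 0.8] pad 0.0
small placed t33.2 p [0.4873 0.2744 0.1586] gap 0.0382 F [-0.5 -0.3  0.7] pad 0.0
```

View pics/w5.png

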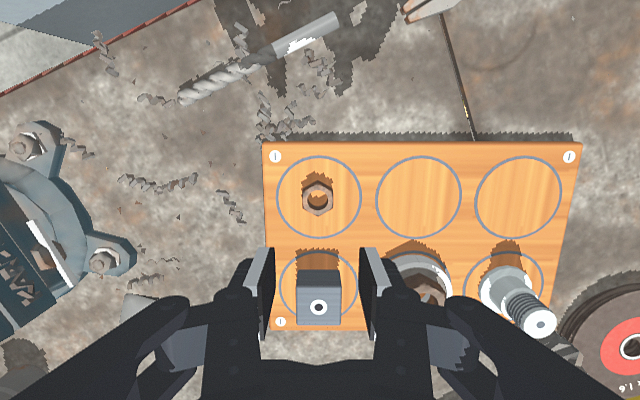

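The view shows the small nut centred in its ring at (318,197), with the large nut on the bearing at (425,285). Next are the bolt and then the chuck.

```bash
python3 - <<'E'
from h import *
np.set_printoptions(precision=4,suppress=True)
Y=D(-54)
pick((.4387,-.1943),.028,.009,Y,.030,pre=[[.56,.1,.2],[.55,-.15,.2]])
print(sense()['joint_pos'].round(2))
movep([.54,-.15,.2],down(Y));movep([.56,.1,.2],down(D(-30)))
place(ring(-1,0)-.005*EY,.0405,.022,D(-22.4),.034); st('bolt placed')
E
```

```text
closed t38.2 p [ 0.4389 -0.1944  0.0283] gap 0.0090 F [-0.5  0.   3. ] pad 58.6
lifted t39.1 p [ 0.4381 -0.1939  0.1473] gap 0.0093 F [-0.1  0.6 -0.4] pad 58.6
[-0.23  0.34  0.68  2.13 -0.3   0.77 -0.3 ]
touch t42.8 p [0.5162 0.3441 0.0404] gap 0.0091 F [-0.9 -0.1  5.4] pad 59.3
released t43.4 p [0.5154 0.3436 0.0394] gap 0.0343 F [ 0.2 -0.3 -0.8] pad 0.0
bolt placed t44.1 p [0.5157 0.3438 0.1594] gap 0.0341 F [-0.1 -0.1 -1.2] pad 0.0
```

```bash
python3 - <<'E'
from h import *
np.set_printoptions(precision=4,suppress=True)
pick((.5553,-.0622),.036,.03,0,.056,pre=[[.56,.1,.22]],up=.16,N=70)
print(sense()['joint_pos'].round(2))
movep([.56,.1,.22],down(D(-10)))
place(ring(-1,1),.049,.043,D(-22.4),.056,up=.16); st('chuck placed')
movep([.50,.30,.28],down(D(-112.4+0)));sleep(.3)
c,d,K,R,t=shot('wrist','w6');W=cloud(d,K,R,t)
def chk(n,g,lo,hi,r=.04):
    m=(np.hypot(W[...,0]-g[0],W[...,1]-g[1])<r)&(W[...,2]>lo)&(W[...,2]<hi);p=W[m][:,:2]
    if len(p)<10: print(n,'none');return
    q=np.array(cv2.minAreaRect(p.astype(np.float32))[0])-BC;print(n,'board xy',q@EX,q@EY,len(p))
chk('bearing',ring(1,0),.024,.034);chk('bignut',ring(1,0),.044,.056);chk('small',ring(-1,-1),.021,.035,.025);chk('chuck',ring(-1,1),.066,.08);chk('bolt',ring(-1,0),.019,.04)
E
```

```text
closed t48.0 p [ 0.5557 -0.0623  0.0368] gap 0.0390 F [-0.4 -0.3  5.8] pad 70.6
lifted t49.2 p [ 0.5545 -0.062   0.1949] gap 0.0389 F [ 0.1  0.4 -3.1] pad 70.7
[-0.33  0.36  0.46  1.9  -0.2   0.92  0.23]
touch t52.5 p [0.5485 0.4226 0.0488] gap 0.0389 F [-0.8  0.5  5.7] pad 71.6
released t53.0 p [0.5472 0.4218 0.047 ] gap 0.0562 F [ 0.1 -1.  -0.7] pad 0.0
chuck placed t54.0 p [0.5482 0.4223 0.2076] gap 0.0559 F [-0.5 -0.5 -0.3] pad 0.0
bearing board xy 0.03998803314486931 -0.00024044026227747718 1701
bignut board xy 0.03681934173377794 0.00016272399366154943 724
small board xy -0.04099722994732476 -0.08066918572425995 248
chuck board xy -0.040050288067334995 0.07946801883701585 586
bolt board xy -0.03997756128531371 -0.00034945982613282344 712
```

View pics/w6.png

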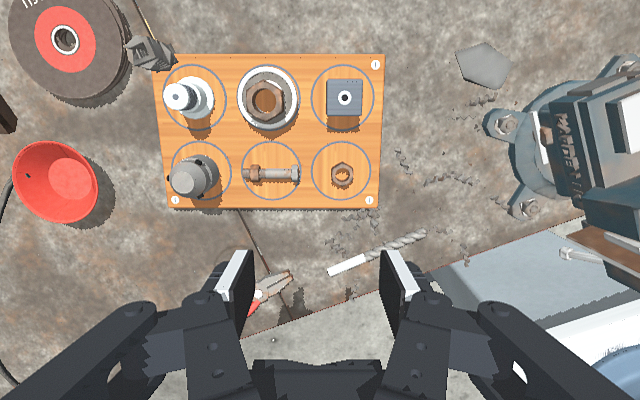

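The view shows every part on its ring: chuck (192,177), bolt (272,174), small nut (342,175), and the big nut on the bearing (268,98). All measured offsets are within about 4 mm, so I'm handing in.

```bash
python3 -c "
from rig import *
print(finish_job(), sense()['time_s'])"
```

```text
the job is handed in; nothing more can be done
the job is handed in; nothing more can be done
```

The job is handed in at about 55 s of the 128 s allowed: in the last wrist view all five parts sat within about 4 mm of their targets (bearing, big nut on top of it, chuck, small nut and bolt), but the judge's result was not reported back.

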